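# Click the foraging wheel round to its feeding mouth

### The job

Flick the saw teeth on the edge of the teal foraging wheel with a fingertip, turning it counterclockwise seen from above (the only way it goes), click by click, until the compartment with the largest of the three birch discs rests in its click at the feeding mouth, the little open tray sticking out of the base, and do not go a click past it. Leave the knob in the middle and the discs in their compartments untouched, and the steel cup and the ring stacker where they stand. Finish with the hand clear of the wheel.

Things in the scene. Friction and masses are not known exactly. Their poses are not given: they have to be found in the camera images.
- feeder: Fixed round base of the foraging wheel, teal plastic, radius 76 mm, 23 mm high, on a 40 mm high frosted acrylic shelf. Origin: centre of its underside, on the wheel's upright axle, level with the shelf's top; z up. The feeding mouth sticks out along its own -x: a tray 64 mm wide reaching 157 mm from the axle, walls at most 16 mm above the shelf.
- wheel (a joint): Angle (rad) of the wheel, growing counterclockwise from above, 0 at the start. One-way ratchet, 8 clicks a turn: it rests at multiples of 0.785 and cannot turn back; let go before 0.75 of a click it springs back to the last one within a second, after that it may stand on the crest, so push each click right through. 1 to 3 N at a tooth. Compartments are centred at multiples of 45 deg from the feeder's x axis at every click.
- axle (a point): Point on the upright axle at mid-height of the flat-lying teal wheel, which fills 28 to 56 mm above the feeder's origin: eight wedge-shaped open compartments within an octagonal wall (80 mm from the axle at the flats, 86 mm at the corners) and eight saw teeth of the same height around it. It turns with the wheel.
- tooth (a point): On one tooth's steep face, 100 mm from the axle, mid-height. Steep faces: flat, radial, 86 to 118 mm from the axle, looking clockwise, at joint + 22.5 deg + k x 45 deg about the feeder's z from its x axis (this one k = 0). From its tip a tooth slopes in counterclockwise to the foot of the next face. Push: fingertip in the notch clockwise of a face, then counterclockwise round the axle.
- disc_large: The largest birch disc, 34 mm wide, 12 mm thick, lying loose in one of the wheel's compartments, about 51 mm (48 to 59) from the axle, 2 to 4 clicks clockwise of the mouth; it rides round with the wheel. Origin at the centre of its underside, 42 mm above the feeder's origin. The compartment walls stand 2 mm above its top.
- disc_small_a: A small birch disc, 22 mm wide, 12 mm thick, lying loose in another compartment; origin at the centre of its underside.
- disc_small_b: A second small birch disc like disc_small_a, in a third compartment.
- mouth (a point): Point on the floor of the feeding mouth's tray, 130 mm from the axle and 5 mm above the shelf.
- knob: Knob on the wheel's centre, not to be touched: about 36 mm wide, reaching from 58 to 84 mm above the feeder's origin; its origin is the feeder's origin (it turns with the wheel).
- cup: Stainless steel cup, loose, 72 mm wide at the rim, 85 mm high; origin at the centre of its underside, on the shelf. Stands beside the wheel.
- stacker: Red plastic ring stacker, loose, 84 mm wide, 112 mm high; origin at the centre of its underside.

How it is judged:
At the end, for the whole second after the job is handed in: The wheel is still in a click (joint within 0.08 rad of a multiple of 0.785), the large disc lies in its compartment at the mouth (within 12 mm of its centre line), the small discs lie in theirs, and cup and stacker are within 20 mm of where they started (x of disc_large in the frame of feeder below -0.04 m and y of disc_large in the frame of feeder between -0.012 and 0.012 m and (value of joint wheel between 1.4908 and 1.6508 rad or value of joint wheel between 2.27619 and 2.43619 rad or value of joint wheel between 3.06159 and 3.22159 rad) and velocity of joint wheel between -0.05 and 0.05 rad/s and height (world z) of disc_large between 0.077 and 0.087 m and height (world z) of disc_small_a between 0.077 and 0.087 m and height (world z) of disc_small_b between 0.077 and 0.087 m and distance of each of cup, stacker from where it was at the start of the episode below 0.02 m); the robot touches nothing.
It fails at once if the knob in the middle of the wheel is touched (contact force between any of the fingers, the arm and knob above 0.3 N).
It fails at once if a birch disc is touched by the robot (contact force between any of the fingers, the arm and disc_large above 0.3 N or contact force between any of the fingers, the arm and disc_small_a above 0.3 N or contact force between any of the fingers, the arm and disc_small_b above 0.3 N).
It fails at once if a birch disc is lifted out of its compartment (height (world z) of any of disc_large, disc_small_a, disc_small_b above 0.1 m).
It fails at once if the large disc is carried a click past the mouth (y of disc_large in the frame of feeder below -0.03 m).
It fails at once if the cup or the ring stacker is pushed or lifted more than 20 mm from its place (distance of any of cup, stacker from where it was at the start of the episode above 0.02 m).
It also fails if it takes over 54 s, if anything falls off the work surface, if the arm or the gripper's body presses on something with over 40 N, if the wrist force passes 120 N, or if a joint passes its speed limit or range.

### The arm

A 7-joint arm with a two-finger parallel gripper is mounted at the origin on the work surface. World frame = base frame: x ahead of the robot, y to its left, z up, the work surface at z = 0. Lengths are in m, angles in rad, forces in N, time in s.
With the tool pointing down it reaches from about 0.425 to 0.8 m from the base axis. Payload 8.3 kg.
Tool frame: the origin (TCP) lies at the very end of the fingers, on their centre line; the grasp point (between the pads) lies arm.hold_point_z behind it (arm.hold_point_z is the distance from the TCP to the grasp point, in m); z points along the fingers, y is the direction in which the jaws open and shut (so a half turn about z gives the same grasp; the last joint's range is limited). The gripper opens to 85 mm and grips with 20 to 120 N. Pads are 22 mm wide; open, the fingers measure 114 mm over their backs; the gripper's body (76 mm by 85 mm) begins 54 mm behind the grasp point. The pads swing forward as they close: fully open they stand 13 mm farther back than shut.
Start: joints at [1.237, 0.383, 0.016, 1.37, -0.006, 1.388, -0.046], TCP at [0.167, -0.602, 0.231] pointing down, gripper open.
Joint ranges: [-2.95, 2.95], [-0.25, 2.06], [-1.52, 1.56], [0.18, 2.33], [-1.44, 4.58], [0.02, 2.06], [-3.01, 3.01]. Speed limits (rad/s): [2.39, 2.39, 3.01, 3.01, 3.14, 3.14, 3.14].

### API

Orientations are given as a unit quaternion [w, x, y, z].
In Python, from cell import status, cams, finish_job, arm gives the robot as it stands.
- The arm moves only by the shell command python3 -m creep 'ROWS' [FORCE]. ROWS is a JSON object of lists of equal length, an entry for each row: "dp": the shift along the tool's x, y, z in mm, a list of three; "rot": the turn, a rotation vector about the tool's x, y, z in degrees, a list of three; "claw": the opening, from 0 (shut) to 1 (fully open). A call has exactly 5 rows; each row shifts and turns the commanded pose from where the row before left it, along the tool's axes as they then stand; what a row does not reach is not made up. A row lasts 1/12 s, in which the tool goes at most 41.7 mm and 7.16 degrees, less where a joint would pass 70% of its speed; a pose out of reach is approached as far as the arm can. A call is refused whole if a number of a shift passes 41.7 or a number of a turn 7.16, either way. A call with a gripper value outside its range is refused whole. The fingers move at their own pace and stop on an object; FORCE is the grip in N (left out, the last holds). Time passes only in rows, so rows that do not move let the fingers close, or fill a call up. It gives the time, the measured TCP pose, the force and the opening at its end, in the units of the state.
- status.get_state(): the state, without advancing time (a new reading comes with each control period).
- cams.snapshot(name): name is "scene" or "top" or "wrist"; returns a dict with "image" (400x640x3 uint8, red, green, blue), "fov_y" (degrees; the focal length in pixels is half the picture's height over the tangent of half this angle, whatever the lens; pixels are square), "cx", "cy" (the principal point, pixels), "origin" and "rotation" of the camera in the world; the wrist camera has in their place "T_tool_cam" (4x4, takes a point from camera to tool coordinates, whose origin is the TCP and whose axes are the flange's). Camera axes: x right, y down, z forward; pixel columns grow to the right and rows downward; lengths in m; the calibration is good to about 2 mm. A picture is of the moment at which its call begins: read the wrist's pose just before it. There is no depth.
- finish_job(): hands the job in, once; it reports no verdict.
The state is a dict: "time": time; "q": joint angles; "qd": joint speeds; "effort": joint torques, N m; "tcp_pos": TCP position; "ee_rot": TCP orientation; "wrist_force": force on the tool from outside, world axes, zero at the start; "torque": the same for the moment, N m; "finger_gap": finger opening in m.
Only numpy, scipy, OpenCV 4.12 (cv2) and the standard library are available. Lean on these libraries where they do the work, as an engineer would, in place of code of your own. Each camera call takes 0.05 s, during which the arm holds its last target.

## Working session

There is one attempt and no reset: what is moved stays moved. The work goes in short steps, Python scripts to look and compute and a shell command to move; the robot and the scene stay as the last step left them, time stands still between calls to the robot, and variables do not carry over. Pictures are saved under pics/ and viewed, and the job is handed in when it is done.

```bash
mkdir -p pics; ls
python3 - <<'E'
from cell import status,cams,arm
import cv2
s=status.get_state();print(s)
print(arm.hold_point_z)
for n in["scene","top","wrist"]:
    c=cams.snapshot(n);cv2.imwrite(f"pics/{n}0.png",c["image"][:,:,::-1])
    print({k:v for k,v in c.items() if k!="image"})
E
```

```text
pics
{'time': 0.0, 'q': array([ 1.23710054,  0.38423116,  0.01635955,  1.37117643, -0.00633353,
        1.38822462, -0.04649981]), 'qd': array([ 1.20907148e-03,  3.26107945e-03,  2.50226181e-06, -1.55399085e-04,
        6.14524174e-04, -9.04025830e-04, -5.40857171e-04]), 'effort': array([ 1.32840352e-03, -6.27587485e+01,  8.45468938e-01, -3.71822655e+01,
        1.67999358e-02,  1.42589470e-02, -2.11919161e-05]), 'tcp_pos': array([ 0.16709993, -0.60170625,  0.23027304]), 'ee_rot': array([-9.86848043e-04,  9.90842413e-01,  1.35019707e-01, -1.33819020e-04]), 'wrist_force': array([ 0.37210014, -0.34932704,  0.65734665]), 'torque': array([-0.02002146,  0.01866207,  0.03711566]), 'finger_gap': 0.0854114891728619}
0.0187
{'fov_y': 57.034338945542345, 'cx': 324.86467006099053, 'cy': 200.69769770007449, 'origin': array([1.27376031, 0.09514001, 0.80785418]), 'rotation': array([-0.26105499,  0.61190154,  0.68972734, -0.28583735])}
{'fov_y': 53.134741882554444, 'cx': 316.70090551732267, 'cy': 205.78382374174652, 'origin': array([ 0.50861776, -0.00310175,  1.04055913]), 'rotation': array([ 0.02792897, -0.70195318,  0.71083874, -0.03449625])}
{'fov_y': 63.05709489432495, 'cx': 320.80921701077233, 'cy': 203.58676488749904, 'T_tool_cam': array([[ 1.15253887e-03, -9.51115683e-01, -3.08832687e-01,
         7.87001830e-02],
       [ 9.99999193e-01,  1.26148081e-03, -1.53080441e-04,
        -4.70009013e-04],
       [ 5.35183717e-04, -3.08832261e-01,  9.51116369e-01,
        -1.42628398e-01],
       [ 0.00000000e+00,  0.00000000e+00,  0.00000000e+00,
         1.00000000e+00]])}
```

View pics/scene0.png

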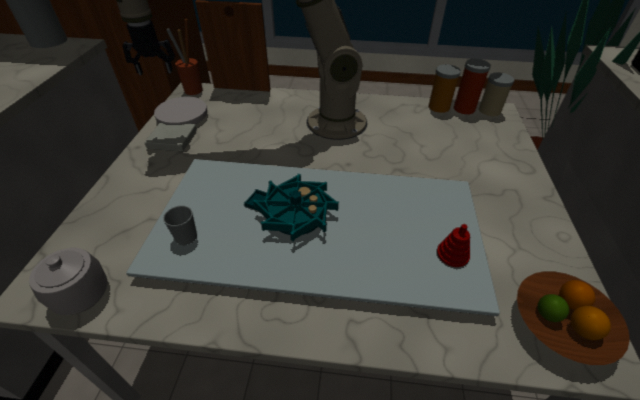

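View pics/top0.png

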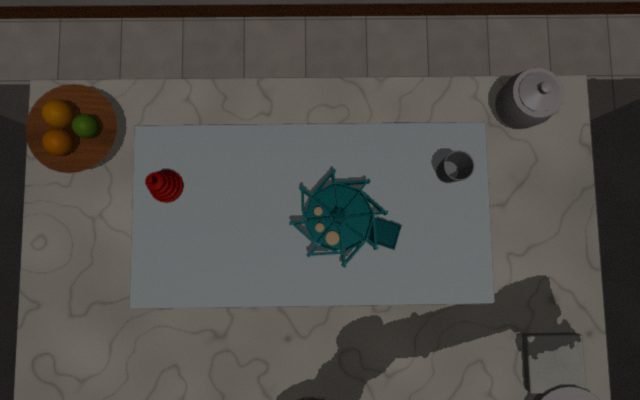

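View pics/wrist0.png

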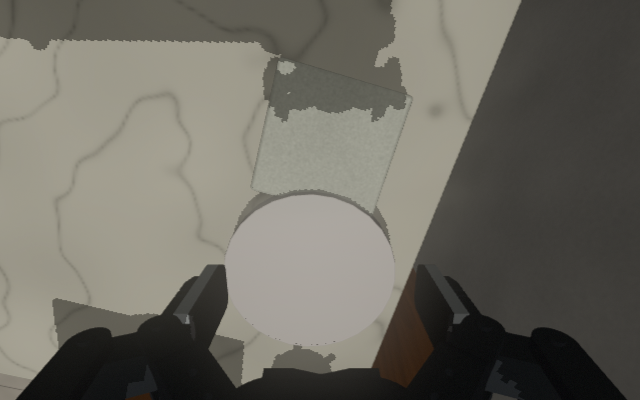

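```bash
cat > h.py <<'E'
import numpy as np,cv2
from scipy.spatial.transform import Rotation as R
def quat(q): return R.from_quat([q[1],q[2],q[3],q[0]]).as_matrix()
def cam(c,s=None):
    f=200/np.tan(np.radians(c["fov_y"]/2))
    if "origin" in c: return f,c["cx"],c["cy"],quat(c["rotation"]),np.array(c["origin"])
    T=np.eye(4);T[:3,:3]=quat(s["ee_rot"]);T[:3,3]=s["tcp_pos"];T=T@c["T_tool_cam"]
    return f,c["cx"],c["cy"],T[:3,:3],T[:3,3]
def ray(K,u,v,z):
    f,cx,cy,Rm,o=K; d=Rm@np.array([(u-cx)/f,(v-cy)/f,1]); return o+d*(z-o[2])/d[2]
def proj(K,p):
    f,cx,cy,Rm,o=K; c=Rm.T@(np.array(p)-o); return cx+f*c[0]/c[2],cy+f*c[1]/c[2]
E
python3 - <<'E'
from h import *
im=cv2.imread("pics/top0.png")
c=im[150:280,270:420]
cv2.imwrite("pics/top0z.png",np.clip(cv2.resize(c,None,fx=5,fy=4.6*5/4.6,interpolation=cv2.INTER_CUBIC).astype(float)*1.6,0,255)[:600])
im=cv2.imread("pics/scene0.png")
cv2.imwrite("pics/scene0z.png",np.clip(cv2.resize(im[165:250,235:350],None,fx=6,fy=6,interpolation=cv2.INTER_CUBIC).astype(float)*1.6,0,255))
E
```

```text
[ WARN:0@0.664] global loadsave.cpp:1063 imwrite_ Unsupported depth image for selected encoder is fallbacked to CV_8U.
```

View pics/top0z.png

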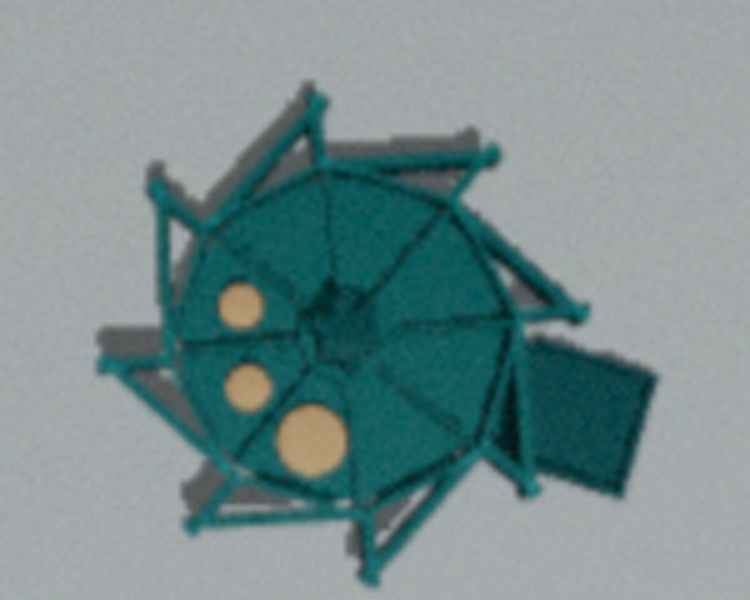

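View pics/scene0z.png

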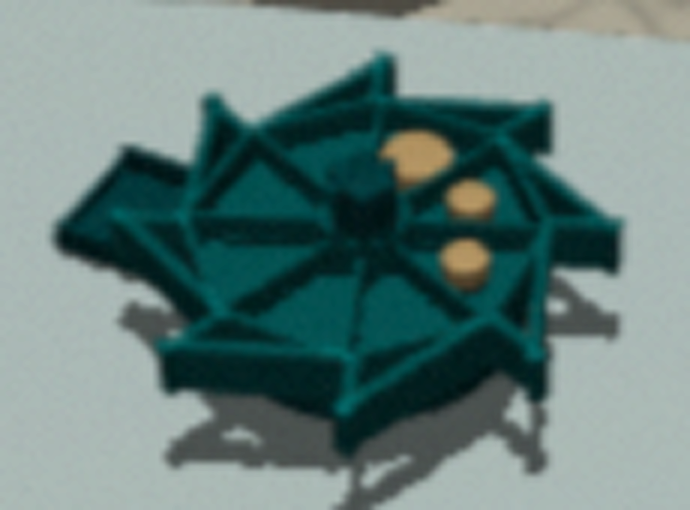

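Run:
```python
from h import *
from cell import cams
c=cams.snapshot("top");K=cam(c)
t=np.array([(318,100),(490,155),(578,313),(528,488),(370,577),(193,523),(108,363),(157,188)])/5+[270,150]
P=np.array([ray(K,u,v,.096) for u,v in t])[:,:2]
from scipy.optimize import least_squares
r=least_squares(lambda p:np.hypot(*(P-p[:2]).T)-p[2],[.5,0,.1]).x
print("center,R",r,np.hypot(*(P-r[:2]).T))
a=np.degrees(np.arctan2(*(P-r[:2]).T[::-1]));print("tips",a, (a%45))
im=c["image"].astype(int)
m=((im[...,0]>130)&(im[...,0]-im[...,2]>40)).astype(np.uint8);m[:150]=0;m[280:]=0;m[:,:270]=0;m[:,420:]=0
n,l,st,ce=cv2.connectedComponentsWithStats(m)
for i in range(1,n):
    p=ray(K,*ce[i],.094)[:2];d=p-r[:2];print(st[i,4],p,np.hypot(*d),np.degrees(np.arctan2(d[1],d[0])))
# mouth outer corners z .056
for z in[(655,375),(620,495)]:
    p=ray(K,z[0]/5+270,z[1]/5+150,.056)[:2];d=p-r[:2];print("mouth",p,np.hypot(*d),np.degrees(np.arctan2(d[1],d[0])))
# cup
for u,v,z in[(458,165,.125),(165,186,.06)]: print(ray(K,u,v,z))
# scene check
c=cams.snapshot("scene");K=cam(c)
t=np.array([(383,65),(545,108),(615,230),(535,355),(345,412),(170,350),(118,215),(212,100)])/6+[235,165]
P=np.array([ray(K,u,v,.096) for u,v in t])[:,:2]
r=least_squares(lambda p:np.hypot(*(P-p[:2]).T)-p[2],[.5,0,.1]).x
print("scene",r); a=np.degrees(np.arctan2(*(P-r[:2]).T[::-1]));print(a%45)
```

```text
center,R [ 0.5642976  -0.06368217  0.11263398] [0.11370457 0.11196322 0.11230424 0.11250262 0.1135235  0.11260567
 0.11159758 0.1128704 ]
tips [   4.91469242  -39.98647425  -85.05317623 -130.14183424 -174.51829018
  140.42249238   95.77651999   50.5083539 ] [4.91469242 5.01352575 4.94682377 4.85816576 5.48170982 5.42249238
 5.77651999 5.5083539 ]
mouth [ 0.54564386 -0.22003141] 0.1574580809902637 -96.80369496370372
mouth [ 0.48704996 -0.20097715] 0.15753446646139377 -119.36384625307502
[ 0.68086582 -0.34208126  0.125     ]
[0.64887203 0.36035511 0.06      ]
scene [ 0.56732023 -0.05929438  0.11332149]
[5.30617096 5.56670305 4.66005731 5.5051337  5.48712159 6.39573391
 4.81420434 5.02242751]
```

Run:
```python
from h import *
from cell import cams,status
c=cams.snapshot("top");K=cam(c)
C=np.array([.565,-.0625])
for u,v in[(312,440),(248,387),(241,305)]:
    p=ray(K,u/5+270,v/5+150,.094)[:2];d=p-C;print(p,np.hypot(*d),np.degrees(np.arctan2(d[1],d[0])))
s=status.get_state();print(quat(s["ee_rot"]).round(3),s["tcp_pos"])
```

```text
[ 0.51560096 -0.0485045 ] 0.05134334418515682 164.1817608478603
[ 0.54097522 -0.01863628] 0.05001215967795841 118.7101479703301
[ 0.57990265 -0.01584257] 0.04897963388860571 72.28621417259959
[[ 0.964  0.268 -0.   ]
 [ 0.268 -0.964  0.001]
 [ 0.    -0.001 -1.   ]] [ 0.16718584 -0.60205571  0.23093349]
```

```bash
python3 -m creep '{"dp":[[10,-6,0],[20,-13,0],[24,-16,0],[24,-16,0],[24,-16,0]],"rot":[[0,0,0],[0,0,0],[0,0,0],[0,0,0],[0,0,0]],"claw":[0,0,0,0,0]}' 40
python3 -m creep '{"dp":[[24,-16,0],[24,-16,0],[24,-16,0],[24,-16,0],[24,-16,0]],"rot":[[0,0,0],[0,0,0],[0,0,0],[0,0,0],[0,0,0]],"claw":[0,0,0,0,0]}'
python3 -m creep '{"dp":[[24,-16,0],[24,-16,0],[24,-16,0],[24,-16,0],[24,-16,0]],"rot":[[0,0,0],[0,0,0],[0,0,0],[0,0,0],[0,0,0]],"claw":[0,0,0,0,0]}'
```

```text
time: 0.72
tcp_pos: [0.2489, -0.5085, 0.2313]
ee_rot: [-0.0, 0.991, 0.135, 0.0]
wrist_force: [0.1, -1.0, 0.1]
finger_gap: 0.0252
time: 1.13
tcp_pos: [0.343, -0.3991, 0.2315]
ee_rot: [0.0, 0.991, 0.135, 0.0]
wrist_force: [-0.3, -0.1, -0.0]
finger_gap: -0.0001
time: 1.55
tcp_pos: [0.4369, -0.2898, 0.2316]
ee_rot: [0.0, 0.991, 0.135, 0.0]
wrist_force: [0.7, 0.4, 0.6]
finger_gap: -0.0004
```

```bash
python3 -m creep '{"dp":[[28,-17,0],[28,-17,0],[28,-17,0],[28,-17,0],[28,-17,0]],"rot":[[0,0,0],[0,0,0],[0,0,0],[0,0,0],[0,0,0]],"claw":[0,0,0,0,0]}'
python3 -m creep '{"dp":[[0,0,10],[0,0,20],[0,0,20],[0,0,10],[0,0,0]],"rot":[[0,0,5],[0,0,5],[0,0,0],[0,0,0],[0,0,0]],"claw":[0,0,0,0,0]}'
python3 - <<'E'
from h import *
from cell import cams,status
s=status.get_state();print(s["tcp_pos"],quat(s["ee_rot"]).round(3))
c=cams.snapshot("wrist");cv2.imwrite("pics/w1.png",np.clip(c["image"][:,:,::-1]*1.6,0,255).astype(np.uint8))
c=cams.snapshot("top");cv2.imwrite("pics/t1.png",np.clip(cv2.resize(c["image"][140:290,270:430,::-1],None,fx=4,fy=4)*1.6,0,255).astype(np.uint8))
E
```

```text
time: 1.97
tcp_pos: [0.549, -0.1703, 0.2316]
ee_rot: [0.0, 0.991, 0.135, 0.0]
wrist_force: [0.7, -1.3, 1.2]
finger_gap: 0.0001
time: 2.38
tcp_pos: [0.5466, -0.1716, 0.1688]
ee_rot: [-0.001, 0.999, 0.049, -0.002]
wrist_force: [-0.7, 0.7, -0.2]
finger_gap: -0.0001
[ 0.54657284 -0.1715765   0.16877012] [[ 0.995  0.097 -0.004]
 [ 0.097 -0.995  0.001]
 [-0.004 -0.002 -1.   ]]
```

View pics/w1.png

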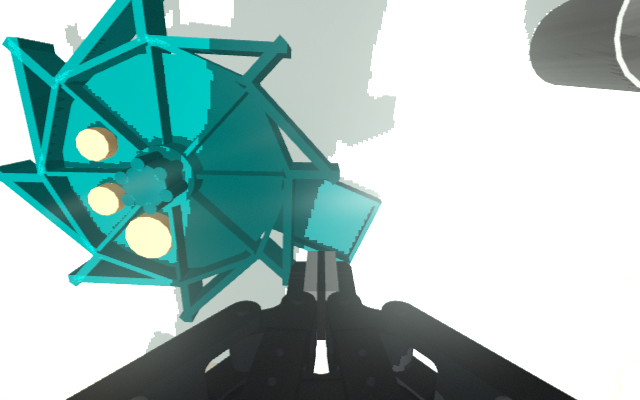

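View pics/t1.png

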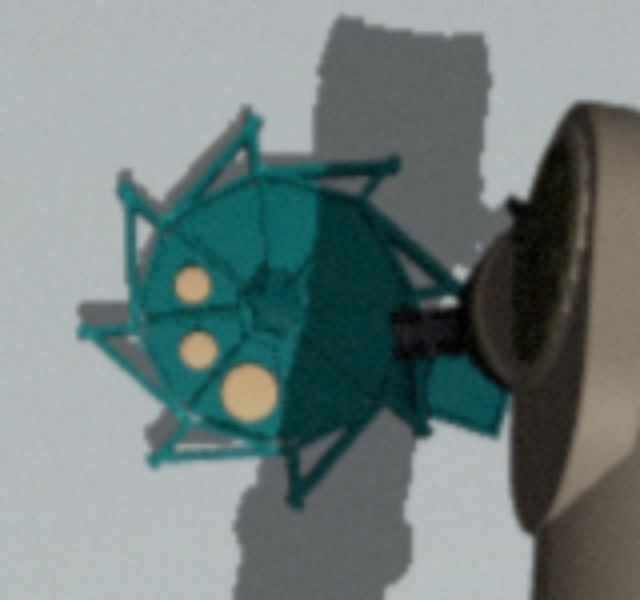

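Run:
```python
from h import *
from cell import cams,status
from scipy.optimize import least_squares
s=status.get_state();c=cams.snapshot("wrist");K=cam(c,s)
for z in (.096,):
  P=np.array([ray(K,u,v,z)[:2] for u,v in[(336,168),(284,43),(188,318),(77,278),(12,43)]])
  r=least_squares(lambda p:np.hypot(*(P-p[:2]).T)-p[2],[.5,0,.1]).x
  print(r,np.hypot(*(P-r[:2]).T),np.degrees(np.arctan2(*(P-r[:2]).T[::-1]))%45)
C=r[:2]
print("foot A",ray(K,291,172,.096),"tipA",P[0],"prevtip",ray(K,288,284,.096))
print("tip pix",proj(K,s["tcp_pos"]))
d=s["tcp_pos"][:2]-C
print(np.hypot(*d),np.degrees(np.arctan2(d[1],d[0])))
```

```text
[ 0.56665404 -0.06487392  0.11568292] [0.11512067 0.11573256 0.11695913 0.11440589 0.11619633] [7.72514166 5.26396221 5.16243103 5.59327469 6.19622716]
foot A [ 0.57635484 -0.14866971  0.096     ] tipA [ 0.58212868 -0.17894979] prevtip [ 0.48885723 -0.15249343  0.096     ]
tip pix (np.float64(321.53578190707265), np.float64(266.20368512083746))
0.10901956917175683 -99.75611765135011
```

```bash
python3 -m creep '{"dp":[[0,3,10],[0,0,20],[0,0,20],[0,0,15],[0,0,0]],"rot":[[0,0.2,0],[0,0,0],[0,0,0],[0,0,0],[0,0,0]],"claw":[0,0,0,0,0]}'
python3 -m creep '{"dp":[[0,0,6],[0,0,6],[0,0,6],[0,0,6],[0,0,0]],"rot":[[0,0,0],[0,0,0],[0,0,0],[0,0,0],[0,0,0]],"claw":[0,0,0,0,0]}'
python3 - <<'E'
from h import *
from cell import cams,status
s=status.get_state();print(s["tcp_pos"],quat(s["ee_rot"]).round(3))
c=cams.snapshot("wrist");cv2.imwrite("pics/w2.png",np.clip(c["image"][:,:,::-1]*1.3,0,255).astype(np.uint8))
E
```

```text
time: 2.95
tcp_pos: [0.5469, -0.1756, 0.1033]
ee_rot: [-0.001, 0.999, 0.048, -0.0]
wrist_force: [-1.0, -0.5, -0.9]
finger_gap: 0.0003
time: 3.37
tcp_pos: [0.5482, -0.1755, 0.0813]
ee_rot: [-0.0, 0.999, 0.048, 0.001]
wrist_force: [-0.5, -0.1, 0.4]
finger_gap: 0.0001
[ 0.54821375 -0.17547151  0.08126077] [[ 0.995  0.096  0.002]
 [ 0.096 -0.995  0.001]
 [ 0.002 -0.001 -1.   ]]
```

View pics/w2.png

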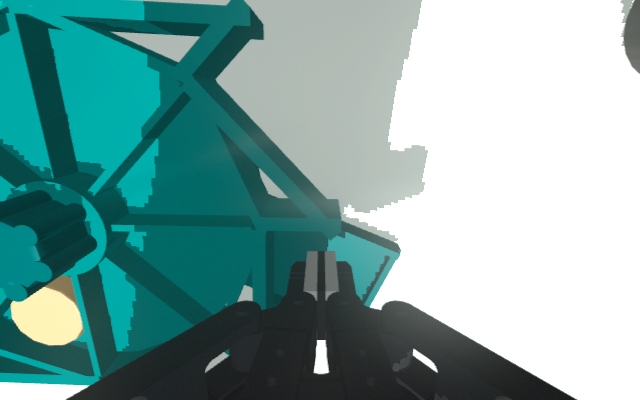

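```bash
python3 -m creep '{"dp":[[4,0,0],[4,0,0],[3,0,0],[2,0,0],[2,0,0]],"rot":[[0,0,0],[0,0,0],[0,0,0],[0,0,0],[0,0,0]],"claw":[0,0,0,0,0]}'
python3 -m creep '{"dp":[[3.8,0.3,0],[3.8,0.3,0],[3.8,0.3,0],[3.8,0.3,0],[3.8,0.3,0]],"rot":[[0,0,-2],[0,0,-2],[0,0,-2],[0,0,-2],[0,0,-2]],"claw":[0,0,0,0,0]}'
python3 - <<'E'
from h import *
from cell import cams,status
s=status.get_state();print(s["tcp_pos"],quat(s["ee_rot"]).round(3))
c=cams.snapshot("wrist");cv2.imwrite("pics/w3.png",np.clip(c["image"][:,:,::-1]*1.3,0,255).astype(np.uint8))
C=np.array([.566,-.0645]);d=s["tcp_pos"][:2]-C;Rm=quat(s["ee_rot"]);print(Rm[:2,:2].T@d*1000,np.degrees(np.arctan2(Rm[1,1],Rm[0,1])))
E
```

```text
time: 3.83
tcp_pos: [0.5639, -0.1742, 0.0826]
ee_rot: [-0.0, 0.999, 0.048, 0.002]
wrist_force: [-1.6, -1.3, 1.7]
finger_gap: -0.0002
time: 4.25
tcp_pos: [0.5827, -0.1729, 0.0825]
ee_rot: [0.0, 0.991, 0.136, 0.002]
wrist_force: [-1.8, -1.2, 1.2]
finger_gap: -0.0001
[ 0.58265943 -0.17289354  0.08249385] [[ 0.963  0.269  0.003]
 [ 0.269 -0.963 -0.   ]
 [ 0.003  0.001 -1.   ]]
[-13.08233996 108.88317365] -74.41120866207373
```

View pics/w3.png

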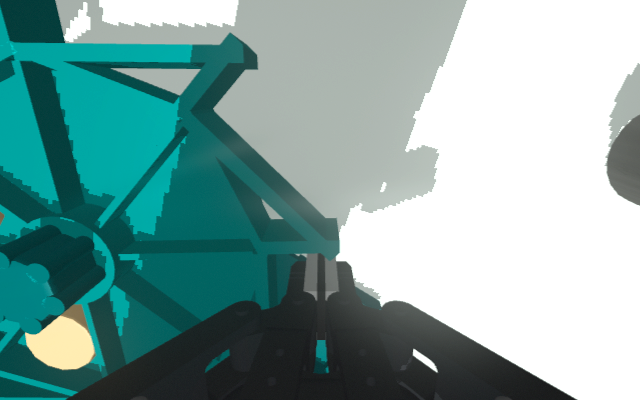

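```bash
for i in 1; do python3 -m creep '{"dp":[[3.8,0.3,0],[3.8,0.3,0],[3.8,0.3,0],[3.8,0.3,0],[3.8,0.3,0]],"rot":[[0,0,-2],[0,0,-2],[0,0,-2],[0,0,-2],[0,0,-2]],"claw":[0,0,0,0,0]}'; done
python3 -m creep '{"dp":[[3.8,0.3,0],[3.8,0.3,0],[3.8,0.3,0],[3.8,0.3,0],[3.8,0.3,0]],"rot":[[0,0,-2],[0,0,-2],[0,0,-2],[0,0,-2],[0,0,-2]],"claw":[0,0,0,0,0]}'
cat > look.py <<'E'
import sys
from h import *
from cell import cams,status
n=sys.argv[1]
s=status.get_state();c=cams.snapshot("wrist");a=np.clip(c["image"][:,:,::-1]*1.3,0,255).astype(np.uint8)
c=cams.snapshot("top");b=np.clip(c["image"][150:280,270:420,::-1]*1.6,0,255).astype(np.uint8)
b=cv2.resize(b,(400,347));a=cv2.resize(a,None,fx=.625,fy=.625)
o=np.zeros((347,800,3),np.uint8);o[:250,:400]=a;o[:,400:]=b;cv2.imwrite(f"pics/{n}.png",o)
C=np.array([.566,-.0645]);d=s["tcp_pos"][:2]-C;Rm=quat(s["ee_rot"]);print(Rm[:2,:2].T@d*1000,np.degrees(np.arctan2(Rm[1,1],Rm[0,1])),s["tcp_pos"],s["time"],s["wrist_force"])
E
python3 look.py a1
```

```text
time: 4.72
tcp_pos: [0.6009, -0.1682, 0.0825]
ee_rot: [0.0, 0.975, 0.221, 0.001]
wrist_force: [-2.4, -2.3, 1.8]
finger_gap: -0.0002
time: 5.13
tcp_pos: [0.6182, -0.1605, 0.0825]
ee_rot: [0.001, 0.952, 0.305, 0.001]
wrist_force: [-1.1, -2.4, 1.4]
finger_gap: -0.0001
[-13.2617753  108.50462963] -54.49746952045742 [ 0.61821721 -0.16053408  0.08254462] 5.1333 [-1.06867858 -2.44826091  1.40291011]
```

View pics/a1.png

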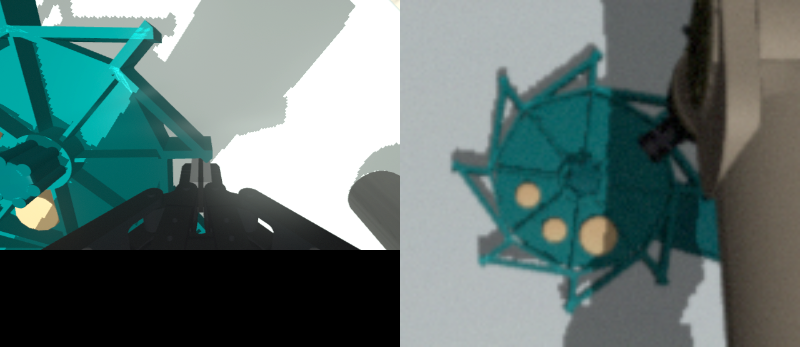

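```bash
python3 -m creep '{"dp":[[3.8,0.3,0],[3.8,0.3,0],[3.8,0.3,0],[3.8,0.3,0],[3.8,0.3,0]],"rot":[[0,0,-2],[0,0,-2],[0,0,-2],[0,0,-2],[0,0,-2]],"claw":[0,0,0,0,0]}'
python3 -m creep '{"dp":[[3.8,0.3,0],[1.9,0.15,0],[0,0,0],[0,0,0],[0,0,0]],"rot":[[0,0,-2],[0,0,-1],[0,0,0],[0,0,0],[0,0,0]],"claw":[0,0,0,0,0]}'
python3 look.py a2
```

```text
time: 5.65
tcp_pos: [0.6341, -0.1481, 0.0827]
ee_rot: [0.0, 0.922, 0.387, 0.002]
wrist_force: [0.8, 0.6, -0.8]
finger_gap: -0.0002
time: 6.07
tcp_pos: [0.6379, -0.1448, 0.0826]
ee_rot: [0.0, 0.912, 0.41, 0.002]
wrist_force: [-0.3, -0.7, -0.3]
finger_gap: 0.0
[-12.40419636 107.11407129] -41.56327516221983 [ 0.63791628 -0.14484535  0.08259808] 6.0667 [-0.31820535 -0.73185687 -0.33677296]
```

View pics/a2.png

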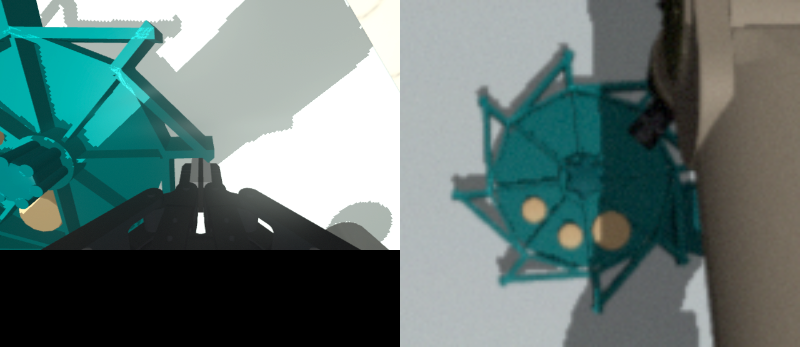

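```bash
python3 -m creep '{"dp":[[3.8,0.3,0],[3.8,0.3,0],[3.8,0.3,0],[3.8,0.3,0],[3.8,0.3,0]],"rot":[[0,0,-2],[0,0,-2],[0,0,-2],[0,0,-2],[0,0,-2]],"claw":[0,0,0,0,0]}'
python3 -m creep '{"dp":[[3.8,0.3,0],[3.8,0.3,0],[3.8,0.3,0],[3.8,0.3,0],[3.8,0.3,0]],"rot":[[0,0,-2],[0,0,-2],[0,0,-2],[0,0,-2],[0,0,-2]],"claw":[0,0,0,0,0]}'
python3 -m creep '{"dp":[[3.8,0.3,0],[3.8,0.3,0],[3.8,0.3,0],[3.8,0.3,0],[3.8,0.3,0]],"rot":[[0,0,-2],[0,0,-2],[0,0,-2],[0,0,-2],[0,0,-2]],"claw":[0,0,0,0,0]}'
python3 look.py a3
```

```text
time: 6.58
tcp_pos: [0.6507, -0.1314, 0.0826]
ee_rot: [0.001, 0.872, 0.489, 0.001]
wrist_force: [-1.8, -1.6, 0.6]
finger_gap: -0.0002
time: 7.0
tcp_pos: [0.6609, -0.1156, 0.0827]
ee_rot: [0.001, 0.827, 0.563, 0.001]
wrist_force: [-0.2, -2.6, -0.7]
finger_gap: -0.0001
time: 7.42
tcp_pos: [0.6684, -0.0982, 0.0828]
ee_rot: [0.002, 0.774, 0.633, 0.001]
wrist_force: [1.2, -3.3, -2.0]
finger_gap: -0.0001
[-12.58323057 107.02385545] -11.497362967349618 [ 0.66836914 -0.0981633   0.082805  ] 7.4167 [ 1.21752028 -3.30232131 -2.00999204]
```

View pics/a3.png

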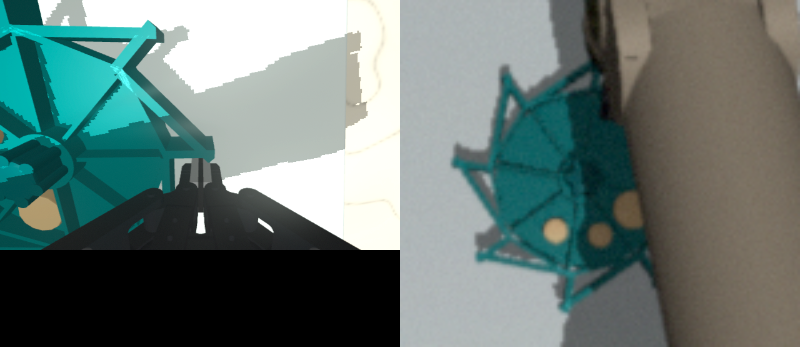

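```bash
python3 -m creep '{"dp":[[3.8,0.3,0],[3.8,0.3,0],[3.8,0.3,0],[2.8,0.2,0],[2.8,0.2,0]],"rot":[[0,0,-2],[0,0,-2],[0,0,-2],[0,0,-1.5],[0,0,-1.5]],"claw":[0,0,0,0,0]}'
python3 -m creep '{"dp":[[1.9,0.15,0],[1.9,0.15,0],[1.9,0.15,0],[1.9,0.15,0],[0,0,0]],"rot":[[0,0,-1],[0,0,-1],[0,0,-1],[0,0,-1],[0,0,0]],"claw":[0,0,0,0,0]}'
python3 look.py a4
```

```text
time: 7.93
tcp_pos: [0.6717, -0.0797, 0.0828]
ee_rot: [0.001, 0.722, 0.692, 0.002]
wrist_force: [-0.4, 0.8, 0.1]
finger_gap: -0.0002
time: 8.35
tcp_pos: [0.6725, -0.072, 0.0828]
ee_rot: [0.001, 0.697, 0.717, 0.002]
wrist_force: [-0.7, 0.7, 0.3]
finger_gap: 0.0
[-10.48249686 106.19528591] 1.6219247531775323 [ 0.67245009 -0.07197225  0.08280966] 8.35 [-0.73204427  0.69904553  0.26889879]
```

View pics/a4.png

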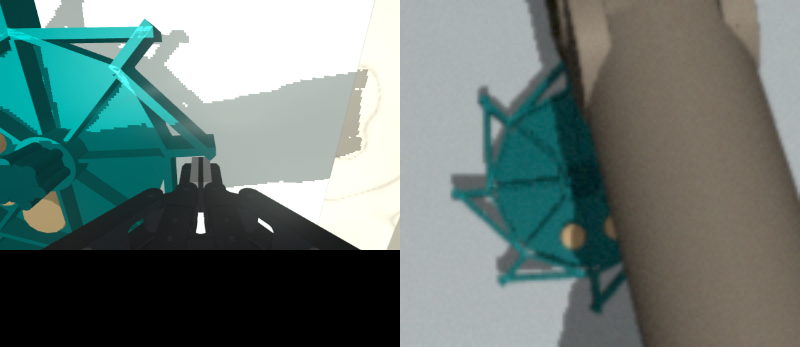

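```bash
python3 -m creep '{"dp":[[-3,1,0],[-3,3,0],[-2,4,0],[0,0,-5],[0,0,-12]],"rot":[[0,0,0],[0,0,0],[0,0,0],[0,0,0],[0,0,0]],"claw":[0,0,0,0,0]}'
python3 -m creep '{"dp":[[0,0,-20],[0,0,-25],[0,0,-25],[0,0,-25],[0,10,-10]],"rot":[[0,0,0],[0,0,0],[0,0,0],[0,0,0],[0,0,0]],"claw":[0,0,0,0,0]}'
python3 look.py a5
```

```text
time: 8.87
tcp_pos: [0.6798, -0.0808, 0.0984]
ee_rot: [-0.0, 0.698, 0.716, 0.0]
wrist_force: [-1.7, 0.1, -0.8]
finger_gap: -0.0001
time: 9.28
tcp_pos: [0.691, -0.0799, 0.2113]
ee_rot: [0.004, 0.698, 0.716, 0.003]
wrist_force: [1.1, -0.5, 1.4]
finger_gap: -0.0001
[-18.64871936 124.54425417] 1.5138219084043565 [ 0.69099948 -0.0798522   0.21131943] 9.2833 [ 1.12475083 -0.51184687  1.37998079]
```

View pics/a5.png

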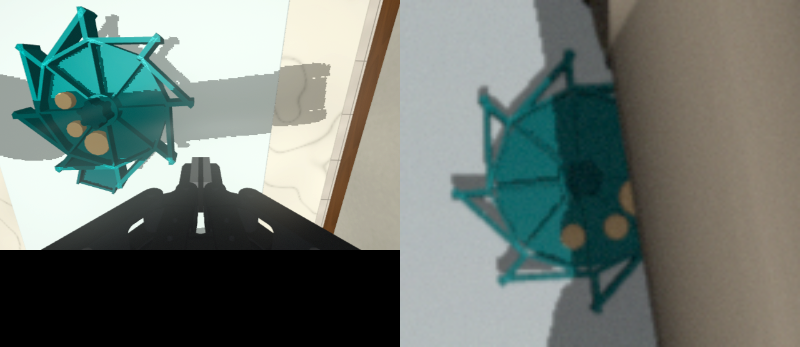

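```bash
python3 -m creep '{"dp":[[10,0,0],[25,0,0],[30,0,0],[30,0,0],[30,0,0]],"rot":[[0,0,0],[0,0,0],[0,0,0],[0,0,0],[0,0,0]],"claw":[0,0,0,0,0]}'
python3 -m creep '{"dp":[[30,0,0],[30,0,0],[25,0,0],[10,0,0],[0,0,0]],"rot":[[0,0,0],[0,0,0],[0,0,0],[0,0,0],[0,0,0]],"claw":[0,0,0,0,0]}'
python3 - <<'E'
from h import *
from cell import cams,status
c=cams.snapshot("top");K=cam(c);cv2.imwrite("pics/t9.png",np.clip(c["image"][:,:,::-1]*1.6,0,255).astype(np.uint8))
cv2.imwrite("pics/t9z.png",np.clip(cv2.resize(c["image"][150:270,270:420,::-1],None,fx=5,fy=5,interpolation=cv2.INTER_CUBIC)*1.6,0,255).astype(np.uint8))
E
```

```text
time: 9.8
tcp_pos: [0.6855, 0.0467, 0.2033]
ee_rot: [0.0, 0.698, 0.716, 0.0]
wrist_force: [-0.3, 0.1, 0.0]
finger_gap: -0.0001
time: 10.22
tcp_pos: [0.6823, 0.1447, 0.2037]
ee_rot: [-0.0, 0.695, 0.719, 0.001]
wrist_force: [0.5, -0.7, -0.0]
finger_gap: 0.0001
```

View pics/t9.png

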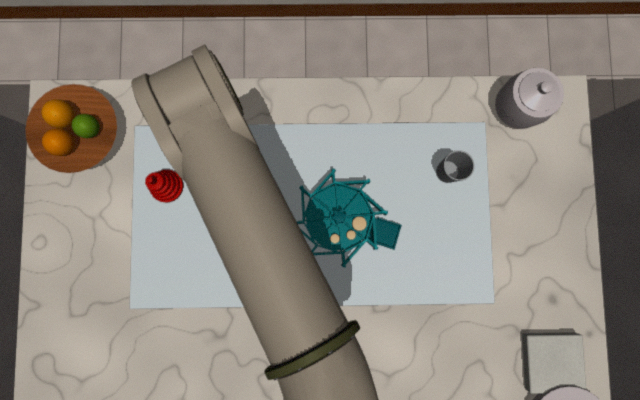

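View pics/t9z.png

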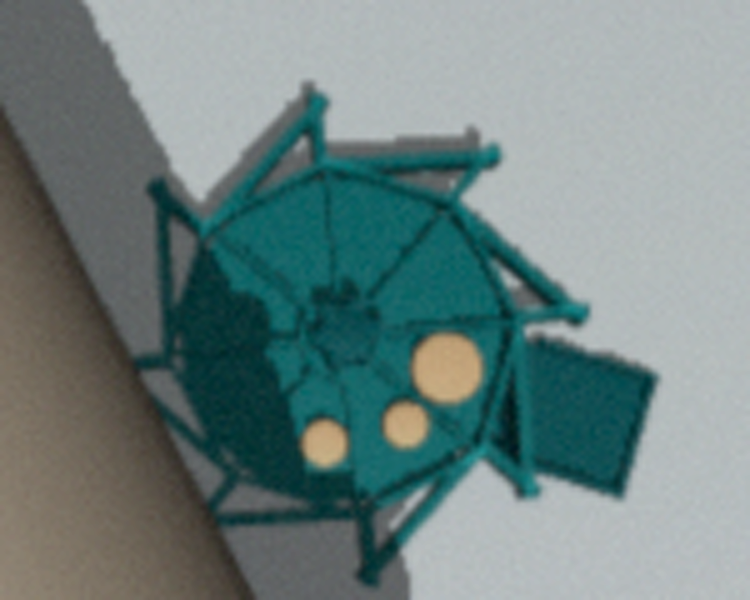

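Run:
```python
from h import *
from cell import cams,status
c=cams.snapshot("top");K=cam(c);C=np.array([.565,-.064]);a=np.radians(72.6)
ex=np.array([np.cos(a),np.sin(a)]);ey=np.array([-ex[1],ex[0]])
d=ray(K,447/5+270,368/5+150,.094)[:2]-C;print(d@ex,d@ey)
t=np.array([(318,100),(490,155),(580,313),(528,488),(370,577)])/5+[270,150]
P=np.array([ray(K,u,v,.096)[:2]for u,v in t])-[.5643,-.0637];print(np.degrees(np.arctan2(P[:,1],P[:,0]))%45)
```

```text
-0.05164948568614102 0.0008179440217859999
[4.92374677 5.01972897 4.89904169 4.85137852 5.4726373 ]
```

```bash
python3 -c "
from cell import finish_job;print(finish_job())"
```

```text
the job is handed in; nothing more can be done
None
```

I turned the wheel two clicks counterclockwise and handed the job in at about 10 s of the 54 s allowed. The large disc's compartment now rests at the feeding mouth. I pushed one tooth with the shut fingertips in a slow arc, then backed out of the notch, lifted, and moved the hand well to the side.

**Last checks, from the top camera:**
- **Large disc:** it lies at x = -52 mm, y = +1 mm in the feeder frame, so it is on the mouth's centre line.
- **Wheel:** the five tooth tips I re-measured stand at the same angle (modulo 45°) as at the start, to within 0.1°, so it rests in its click.
- **Other objects:** both small discs still lie in their compartments, and by eye the cup and stacker have not moved. I did not re-measure these.
- **Forces:** the wrist force stayed below about 4 N in every reading, and nothing suggested contact with the knob or the discs.

**Disagreement:** the three cameras placed the axle up to about 5 mm apart. I planned the push on the wrist camera's value, which lay between the other two across the wheel, and the fingertip cleared the notch as intended.

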